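Feel the end float of a roller shaft and centre it

TASK

Lift the roller shaft off its wooden rest by the roller, lay it in the two vee bearings of the metal fixture with its knob sticking out at the open end (away from the upright end plate), and let go of it. Then take it by the knob and feel its end float: first push it in as far as it will go, then pull it out as far as it will go, and finally leave it lying free in the middle of that float. Leave the other things on the table alone.

Things in the scene. Friction and masses are not known exactly. Their poses are not given: they have to be found in the camera images.
- shaft: Loose roller shaft, 0.47 kg, 206 mm long. Origin on its axis at the ribbed roller's middle (carry it there); x runs along it, knob towards -x. Along x in mm: stub 16 dia, 42 to 78; thrust collar 38 dia, 36 to 42; roller 28 dia, -36 to 36; thrust collar -42 to -36; journal 16 dia, -92 to -42; black knob -128 to -92. It can roll, so only its x direction counts.
- knob: The black knob on the shaft's end (fixed to the shaft): 28 mm diameter, 36 mm long. Origin in its middle on the shaft's axis, 110 mm from the shaft's origin. Sliding the shaft along its oiled vees takes 1 to 3 N, up to about 10 N if the grip presses it into the vees; the stops are rigid (push up to about 12 N).
- knob_center (a point): The same point: middle of the knob, on the shaft's axis.
- fixture: Metal checking fixture, fixed: plate 200 (x) x 80 x 10 mm, origin at the centre of its underside on the table. Two steel vee bearings on it (16 mm along x, 52 wide, tops 61 above the table, 90 degree vees, mouths 31 wide) hold the shaft's 16 mm journals, axis along the fixture's x at y = 0, 55 mm up. 'In' is +x, 'out' -x; the -x end is open, the knob overhangs it.
- bed (a point): Laying-in point on the axis of the vees. With the shaft's origin here both journals lie in the vees and each collar is 3 mm or more clear of its stop. The stops are the bearings' inner faces, struck by the collars; between them the shaft slides freely. This end float is 12 to 25 mm, to be felt; its middle is up to 6 mm from this point, not at it.
- rest: Wooden rest, fixed: base 140 (x) x 70 x 12 mm, origin at the centre of its underside on the table; two wooden vee boards at x = -60 and +60 mm (10 mm thick, tops 56 mm above the table). The shaft starts lying in it along its x axis, axis 50 mm above the table, knob out at -x.
- gauge_block: Bystander: steel block 60 x 30 x 45 mm high. Origin at the centre of its underside. Leave it alone.
- coupling_b0: Bystander: white turned coupling standing up, 33 mm across, 46 high. Origin at the centre of its underside. Leave it alone.
- adapter_2: Bystander: black adapter box, 44 x 91 x 26 mm high. Origin at the centre of its underside. Leave it alone.
- end_plate (a point): Top middle of the inner face of the grey upright end plate (8 mm thick, 66 wide, 72 mm above the table) that closes the fixture's +x end, 84 mm from the fixture's origin.
- counter: Bystander: chromed round hand counter lying flat, 72 x 44 x 20 mm high. Origin at the centre of its underside. Leave it alone.

How it is judged:
On the way, in this order (a step that is already met when the one before it is completed fails the run):
1. the shaft lies in both vee bearings, knob at the open end, let go (y of shaft in the frame of fixture between -0.004 and 0.004 m and z of shaft in the frame of fixture between 0.051 and 0.059 m and angle between the x axis of shaft and the x axis of fixture, either way round below 0.06 rad and x of knob_center in the frame of fixture below -0.08 m and contact force between the fingers and shaft below 0.2 N), for 0.3 s.
2. held by the knob, the shaft is pushed in to the inner stop (within 2 mm) (contact force between the fingers and knob above 0.5 N and y of shaft in the frame of fixture between -0.004 and 0.004 m and z of shaft in the frame of fixture between 0.051 and 0.059 m and angle between the x axis of shaft and the x axis of fixture, either way round below 0.06 rad and x of knob_center in the frame of fixture below -0.08 m and x of shaft in the frame of fixture above -0.008 m), for 0.1 s.
3. held by the knob, the shaft is pulled out to the outer stop (within 2 mm) (contact force between the fingers and knob above 0.5 N and y of shaft in the frame of fixture between -0.004 and 0.004 m and z of shaft in the frame of fixture between 0.051 and 0.059 m and angle between the x axis of shaft and the x axis of fixture, either way round below 0.06 rad and x of knob_center in the frame of fixture below -0.08 m and x of shaft in the frame of fixture below -0.022 m), for 0.1 s.
At the end, for the whole second after the job is handed in: The shaft lies at rest and released in both vee bearings (axis within 4 mm of the bearings' axis and 0.06 rad of its direction), knob at the open end, within 3 mm of the middle between its two end stops (all of step 1 and x of shaft in the frame of fixture between -0.018 and -0.012 m and linear speed of shaft below 0.01 m/s); the robot touches nothing.
It fails at once if a bystander is moved by more than 20 mm (distance of any of gauge_block, coupling_b0, adapter_2, counter from where it was at the start of the episode above 0.02 m).
It also fails if it takes over 58 s, if anything falls off the work surface, if the arm or the gripper's body presses on something with over 40 N, if the wrist force passes 120 N, or if a joint passes its speed limit or range.

ROBOT

A 6-joint arm with a two-finger parallel gripper is mounted at the origin on a cart in front of the work surface, level with it; the furniture and walls round the work are solid. World frame = base frame: x ahead of the robot, y to its left, z up, the work surface at z = 0. Lengths are in m, angles in rad, forces in N, time in s.
With the tool pointing down it reaches from about 0.275 to 0.975 m from the base axis. Payload 8.4 kg.
Tool frame: the origin (TCP) lies between the finger pads; the fingertips stand 14 mm ahead of it and the grasp point (between the pads) lies 5 mm behind it (ctrl.tip_extent is the distance from the TCP to the fingertips, in m); z points along the fingers, x is the direction in which the jaws open and shut, and the axes are right-handed (so a half turn about z gives the same grasp; the last joint's range is limited). The gripper opens to 92 mm and grips with 3 to 60 N. Pads are 20 mm wide; open, the fingers measure 128 mm over their backs; the gripper's body (75 mm by 189 mm) begins 69 mm behind the grasp point.
Start: joints at [1.303, 0.353, 1.633, -0, 1.155, -0.002], TCP at [0.164, 0.603, 0.204] pointing down, gripper open.
Joint ranges: [-2.63, 2.63], [-0.92, 2.1], [0.06, 2.66], [-1.3, 4.44], [0, 2.69], [-3.02, 3.02]. Speed limits (rad/s): [2.22, 2.22, 2.79, 3.14, 3.14, 3.14].

INTERFACE

Orientations are given as a unit quaternion [x, y, z, w].
In Python, from cell import ctrl, imaging, order gives the robot as it stands.
- The arm moves only by the tool play_rows, never from a script. Its argument "moves" is a list of rows, each a list of 7 numbers: the shift along the tool's x, y, z in mm, then the turn, a rotation vector about the tool's x, y, z in degrees, then the gripper command: -1 is shut, 1 is fully open, values between are in proportion. A call has 1 to 12 rows; each row shifts and turns the pose as measured when the row begins, along the tool's axes as they then stand; what a row does not reach is not made up. A row lasts 1/12 s, in which the tool goes at most 41.7 mm and 7.16 degrees, less where a joint would pass 70% of its speed; a pose out of reach is approached as far as the arm can. A call is refused whole if a number of a shift passes 41.7 or a number of a turn 7.16, either way. A call with a gripper value outside its range is refused whole. The fingers move at their own pace and stop on an object; "force" is the grip in N (left out, the last holds). Time passes only in rows, so rows that do not move let the fingers close. It gives the time, the measured TCP pose, the force and the opening at its end, in the units of the state.
- ctrl.read_state(): the state, without advancing time (a new reading comes with each control period).
- imaging.grab_frame(name): name is "scene" or "top"; returns the picture (400x640x3 uint8, red, green, blue); there is no depth.
- imaging.camera_model(name): a dict with "K" (3x3 intrinsics, pixels), "xyz" and "orientation" of the camera in the world. Camera axes: x right, y down, z forward; pixel columns grow to the right and rows downward; lengths in m; the calibration is good to about 2 mm. A picture is of the moment at which its call begins. camera_model takes no time and is no camera call.
- order.hand_in(): hands the job in, once; it reports no verdict.
The state is a dict: "clock": time; "q": joint angles; "joint_velocities": joint speeds; "joint_efforts": joint torques, N m; "ee_pos": TCP position; "eef_rot": TCP orientation; "contact_force": force on the tool from outside, world axes, zero at the start; "ft_torque": the same for the moment, N m; "opening": opening from 0.0 (shut) to 1.0 (fully open).
Only numpy, scipy, OpenCV 4.12 (cv2) and the standard library are available. Lean on these libraries where they do the work, as an engineer would, in place of code of your own. Each camera call takes 0.05 s, during which the arm holds its last target.

## Working session

There is one attempt and no reset: what is moved stays moved. The work goes in short steps, Python scripts to look and compute and a tool call to move; the robot and the scene stay as the last step left them, time stands still between calls to the robot, and variables do not carry over. Pictures are saved under pics/ and viewed, and the job is handed in when it is done.

Besides the shell and the picture viewer there is one more tool, called after "Emit:" by a JSON object that holds its "name" and its "arguments", one argument or row to a line. play_rows: Moves the arm, as the interface text tells. Its arguments: {"type":"object","properties":{"moves":{"type":"array"},"force":{"type":"number"}},"required":["moves"]}

```bash
mkdir -p pics
python3 - <<'E'
from cell import ctrl, imaging
import cv2
print(ctrl.read_state(), ctrl.tip_extent)
for n in("scene","top"):
    im=imaging.grab_frame(n); cv2.imwrite(f"pics/{n}0.png",im[:,:,::-1]); print(n,imaging.camera_model(n))
E
```

```text
{'clock': 0.0, 'q': array([ 1.30260022e+00,  3.53665573e-01,  1.63412850e+00,  2.78590942e-05,
        1.15523101e+00, -2.36678159e-03]), 'joint_velocities': array([ 0.00070298,  0.00212608, -0.00339042, -0.00093352, -0.00167902,
        0.00035331]), 'joint_efforts': array([-5.92689721e-04, -5.93843150e+01, -3.34211504e+01,  6.97469688e-02,
        2.33432424e-02, -1.56521523e-04]), 'ee_pos': array([0.16402542, 0.60254931, 0.20285525]), 'eef_rot': array([ 7.94581580e-01,  6.07156981e-01, -5.77825662e-04,  4.23367344e-04]), 'contact_force': array([-0.29697972,  1.35683554, -0.05606848]), 'ft_torque': array([0.00776471, 0.03459267, 0.00615549]), 'opening': 0.9999451234831149} 0.014
scene {'K': array([[492.58067577,   0.        , 318.5485109 ],
       [  0.        , 492.58067577, 205.24208865],
       [  0.        ,   0.        ,   1.        ]]), 'xyz': array([ 0.22045552, -0.40739123,  0.66306629]), 'orientation': array([ 0.88475013, -0.24702216,  0.11525522, -0.37803902])}
top {'K': array([[387.91807638,   0.        , 323.7526382 ],
       [  0.        , 387.91807638, 202.43045645],
       [  0.        ,   0.        ,   1.        ]]), 'xyz': array([0.43120226, 0.11193352, 0.93194538]), 'orientation': array([-0.699594  ,  0.71217444, -0.03290882,  0.0478833 ])}
```

View pics/scene0.png

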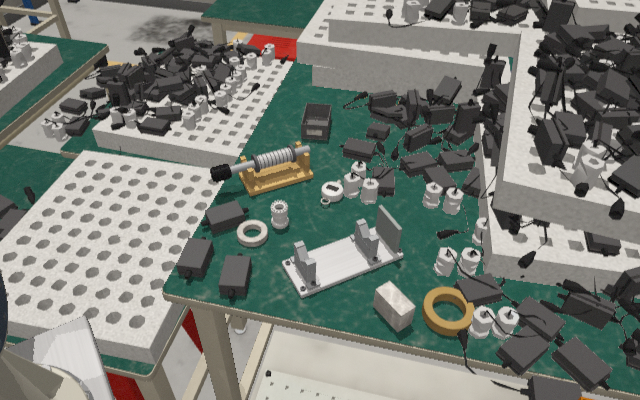

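View pics/top0.png

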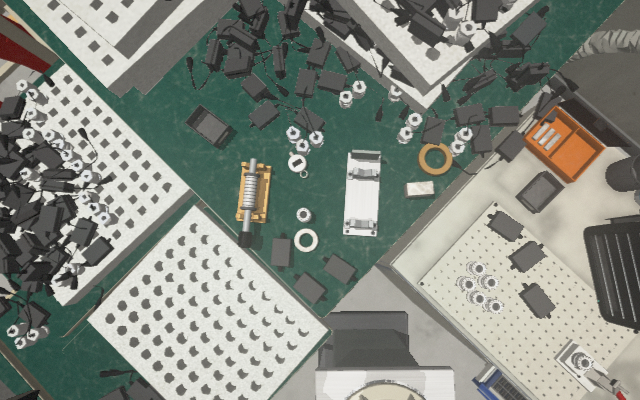

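```bash
cat > h.py <<'E'
import numpy as np, cv2
from scipy.spatial.transform import Rotation as R
from cell import ctrl, imaging
def cam(n):
    m=imaging.camera_model(n); return np.array(m["K"]),np.array(m["xyz"]),R.from_quat(m["orientation"]).as_matrix()
def proj(n,p):
    K,t,M=cam(n); c=(np.atleast_2d(p)-t)@M; u=c@K.T; return u[:,:2]/u[:,2:]
def ray(n,uv,z):
    K,t,M=cam(n); uv=np.atleast_2d(uv).astype(float); d=np.c_[uv,np.ones(len(uv))]@np.linalg.inv(K).T@M.T
    return t+d*((z-t[2])/d[:,2])[:,None]
def crop(fn,out,x0,y0,x1,y1,s):
    im=cv2.imread(fn)[y0:y1,x0:x1]; cv2.imwrite(out,cv2.resize(im,None,fx=s,fy=s,interpolation=cv2.INTER_CUBIC))
E
python3 - <<'E'
from h import *
for n in("scene","top"): print(n,proj(n,[[.164,.603,.2],[0,0,0],[.4,0,0],[.4,.3,0]]))
crop("pics/top0.png","pics/t0z.png",220,140,440,280,3.6)
crop("pics/scene0.png","pics/s0z.png",200,130,420,305,3.4)
E
```

```text
scene [[  3.1342334   74.70817725]
 [ -9.76920984 457.63553174]
 [272.74634039 317.83765575]
 [200.73282825 205.03848401]]
top [[ 65.50693578 399.08047463]
 [385.73726899 438.65865039]
 [379.8657849  259.36004688]
 [253.85534838 261.37328426]]
```

View pics/t0z.png

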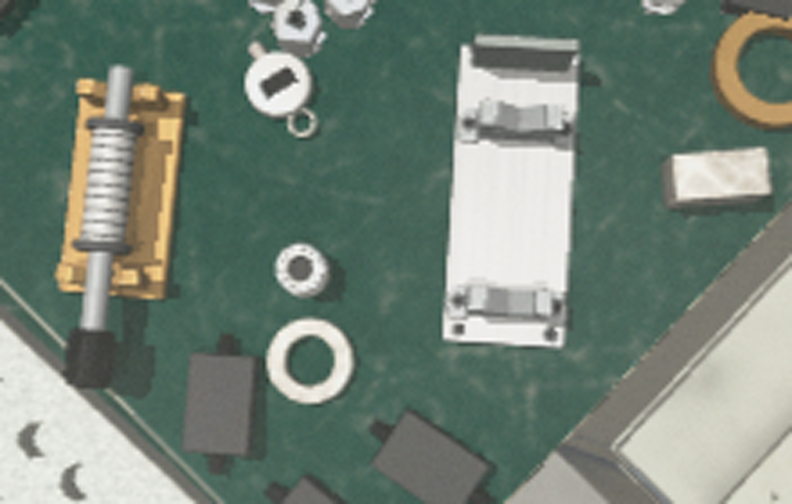

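View pics/s0z.png

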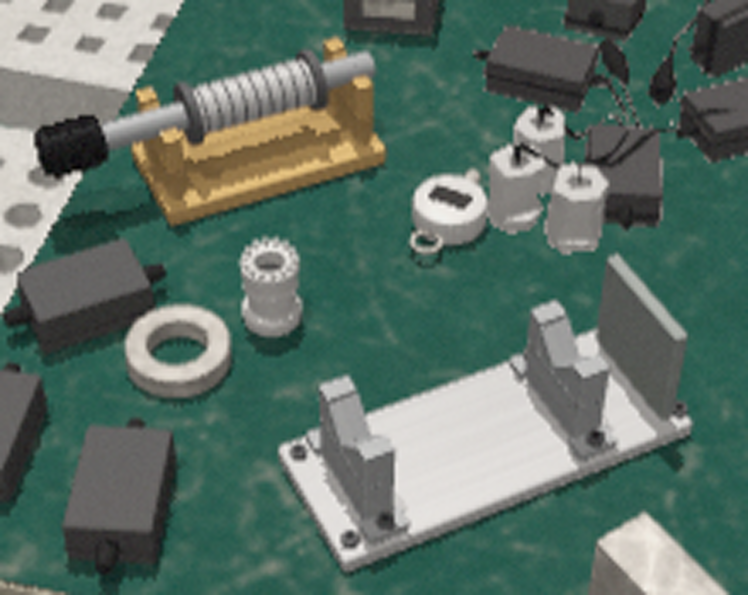

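Run:
```python
from h import *
crop("pics/top0.png","pics/tf.png",338,142,388,242,6)
crop("pics/top0.png","pics/tr.png",225,150,285,255,5.7)
crop("pics/scene0.png","pics/sf.png",275,200,410,300,5.9)
crop("pics/scene0.png","pics/sr.png",205,135,320,200,6.9)
a=cv2.imread("pics/tf.png");b=cv2.imread("pics/tr.png");h=max(a.shape[0],b.shape[0])
f=lambda i:cv2.copyMakeBorder(i,0,h-i.shape[0],0,10,cv2.BORDER_CONSTANT)
cv2.imwrite("pics/tfr.png",np.hstack([f(a),f(b)]));print(a.shape)
```

```text
(600, 300, 3)
```

View pics/tfr.png

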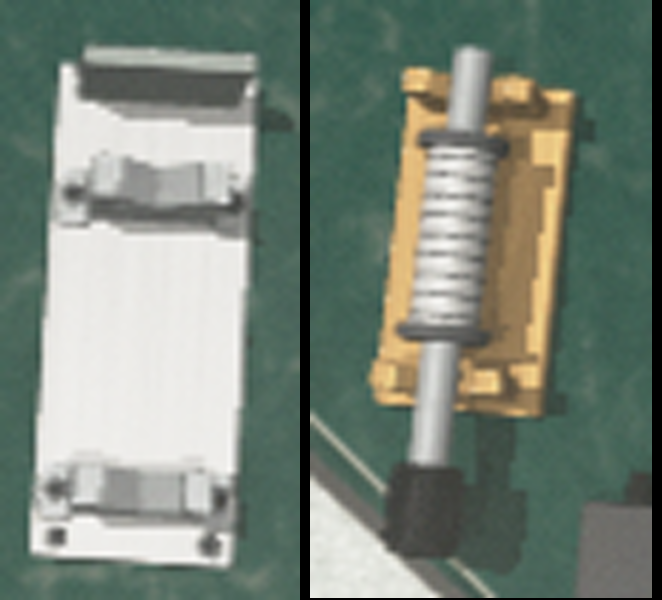

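View pics/sf.png

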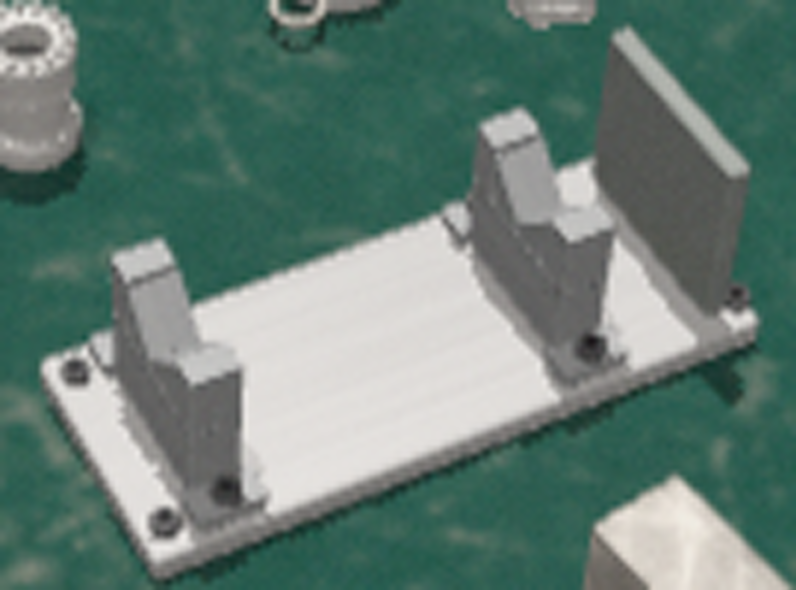

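View pics/sr.png

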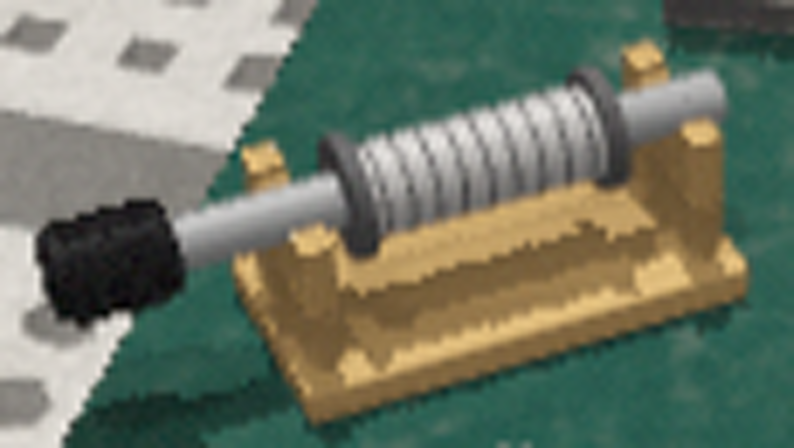

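```bash
cat > fit.py <<'E'
from h import *
from scipy.optimize import least_squares
def P(o,s,uv): return np.array(o)+(np.array(uv)+.5)/s-.5
def fit(obs,g):
    # obs: list (cam, model pt, pixel)
    def r(q,full=False):
        c,s=np.cos(q[2]),np.sin(q[2]); e=[]
        for n,m,u in obs:
            e.append(proj(n,[q[0]+c*m[0]-s*m[1],q[1]+s*m[0]+c*m[1],m[2]])[0]-u)
        return np.ravel(e)
    z=least_squares(r,g,loss='soft_l1',f_scale=1.); 
    return z.x,r(z.x).reshape(-1,2)
T=lambda a,b:P((338,142),6,(a,b)); S=lambda a,b:P((275,200),5.9,(a,b))
obs=[("top",(.1,.04,.01),T(60,63)),("top",(-.1,-.04,.01),T(233,566)),("top",(-.1,.04,.01),T(31,553)),
("top",(.084,.033,.072),T(80,66)),("top",(.084,-.033,.072),T(255,74)),
("scene",(-.1,.04,.01),S(42,362)),("scene",(-.1,-.04,.01),S(150,562)),("scene",(.1,-.04,.01),S(757,318)),
("scene",(.084,.033,.072),S(612,38)),("scene",(.084,-.033,.072),S(735,180))]
E
python3 - <<'E'
from fit import *
np.set_printoptions(suppress=True,precision=4)
q,e=fit(obs,[.48,.04,0]);print(q);print(np.round(e,1))
for k in("top","scene"):
    q2,e=fit([o for o in obs if o[0]==k],q);print(k,q2,abs(e).max())
c,s=np.cos(q[2]),np.sin(q[2])
for x in(-.072,.042): print("vee axis pred top z=.061",(proj("top",[q[0]+c*x,q[1]+s*x,.061])[0]-[338,142]+.5)*6-.5)
# shaft
B=lambda a,b:P((225,150),5.7,(a-310,b)); C=lambda a,b:P((205,135),6.9,(a,b))
z=.05
so=[("top",(.078,0,.058),B(472,49)),("top",(.0,0,.064),B(454,236)),("top",(-.092,0,.064-.014),B(431,466)),
("top",(.039,.019,.05),B(418,141)),("top",(.039,-.019,.05),B(508,148)),("top",(-.039,.019,.05),B(398,328)),("top",(-.039,-.019,.05),B(488,336)),
("scene",(-.128,0,.05),C(62,275)),("scene",(.078,0,.05),C(717,97)),("scene",(-.092,0,.05),C(170,245))]
q,e=fit(so,[.45,.3,0]);print("shaft",q);print(np.round(e,1))
for k in("top","scene"):
    q2,e=fit([o for o in so if o[0]==k],q);print(k,q2,abs(e).max())
ro=[("top",(.07,-.035,.012),B(576,93)),("top",(-.07,.035,.012),B(372,403)),("top",(-.07,-.035,.012),B(541,413)),
("scene",(.07,-.035,.012),C(745,268)),("scene",(-.07,.035,.012),C(233,258)),("scene",(-.07,-.035,.012),C(310,398))]
q,e=fit(ro,[.45,.3,0]);print("rest",q);print(np.round(e,1))
E
```

```text
[ 0.5582  0.0397 -0.0843]
[[-0.2 -0.9]
 [-0.3  0. ]
 [-0.5 -0.1]
 [ 0.2 -1. ]
 [ 0.3 -0.5]
 [-1.2  0.3]
 [ 0.4  0.7]
 [ 0.8  0.9]
 [-0.8 -0.5]
 [-0.7  0.1]]
top [ 0.5571  0.0394 -0.0779] 0.5311589870077285
scene [ 0.5591  0.04   -0.09  ] 1.2208705090687317
vee axis pred top z=.061 [143.0769 480.2791]
vee axis pred top z=.061 [160.1566 180.6491]
shaft [ 0.5618  0.2999 -0.1065]
[[-0.2 -0.7]
 [-1.3 -0.6]
 [-0.5 -0.3]
 [ 0.1 -0.4]
 [ 0.5 -0.2]
 [-0.3  0.2]
 [ 0.3  0.2]
 [-2.3  1.3]
 [ 0.2  0.5]
 [ 0.   0.7]]
top [ 0.5612  0.2995 -0.1019] 1.1714118218357896
scene [ 0.5638  0.3019 -0.1055] 1.767484323049331
rest [ 0.5649  0.2995 -0.105 ]
[[-0.5 -1. ]
 [ 0.2 -0.3]
 [-0.4  0.4]
 [ 1.   0.5]
 [-0.7  0.1]
 [-0.3  0.5]]
```

Emit:
{"name": "play_rows", "arguments": {
  "moves": [
    [-16, 36, 0, 0, 0, -1, 1],
    [-16, 36, 0, 0, 0, -1, 1],
    [-16, 36, 0, 0, 0, -1, 1],
    [-16, 36, 0, 0, 0, -1, 1],
    [-16, 36, 0, 0, 0, -1, 1],
    [-16, 36, 0, 0, 0, -1, 1],
    [-16, 36, 0, 0, 0, -1, 1],
    [-16, 36, 0, 0, 0, -1, 1],
    [-16, 36, 0, 0, 0, -1, 1],
    [-16, 36, 0, 0, 0, 0, 1],
    [-16, 30, 0, 0, 0, 0, 1],
    [0, 0, 0, 0, 0, 0, 1]
  ],
  "force": 40
}}

```text
clock: 1.1
ee_pos: [0.5284, 0.3496, 0.1983]
eef_rot: [0.739, 0.674, -0.003, 0.001]
contact_force: [-0.3, -0.4, -0.6]
opening: 1.0
```

```bash
cat > d.py <<'E'
import sys
from h import *
np.set_printoptions(suppress=True,precision=2)
x,y,z,yaw=map(float,sys.argv[1:5])  # target TCP, tool-x yaw
s=ctrl.read_state(); Q=R.from_quat(s["eef_rot"]); p=np.array(s["ee_pos"])
tx=np.array([np.cos(yaw),np.sin(yaw),0]);tz=np.array([0,0,-1.]);W=R.from_matrix(np.c_[tx,np.cross(tz,tx),tz])
print("t",s["clock"],"pos",p*1000,"op",s["opening"],"F",s["contact_force"])
print("shift mm (cur axes)",Q.inv().apply(np.array([x,y,z])-p)*1000,"turn deg",np.degrees((Q.inv()*W).as_rotvec()))
E
python3 d.py .562 .2995 .15 1.466
```

```text
t 1.1 pos [528.41 349.59 198.31] op 1.0001829182885122 F [-0.35 -0.44 -0.57]
shift mm (cur axes) [-46.51  38.24  48.42] turn deg [-0.18  0.29  0.68]
```

Emit:
{"name": "play_rows", "arguments": {
  "moves": [
    [-16, 13, 16, 0, 0, 0.3, 1],
    [-16, 13, 16, 0, 0, 0.3, 1],
    [-14, 12, 16, 0, 0.3, 0, 1],
    [0, 0, 0, 0, 0, 0, 1]
  ]
}}

```text
clock: 1.43
ee_pos: [0.5635, 0.2975, 0.1482]
eef_rot: [0.744, 0.668, -0.001, -0.002]
contact_force: [-0.7, 0.2, -1.0]
opening: 0.996
```

```bash
python3 d.py .562 .2995 .045 1.466
python3 - <<'E'
from h import *
im=imaging.grab_frame("scene");cv2.imwrite("pics/s1.png",im[:,:,::-1])
crop("pics/s1.png","pics/s1z.png",140,60,400,240,3)
E
```

```text
t 1.4333 pos [563.49 297.46 148.18] op 0.9958514216506026 F [-0.74  0.19 -1.03]
shift mm (cur axes) [  1.74  -1.34 103.19] turn deg [-0.2  -0.07 -0.12]
```

View pics/s1z.png

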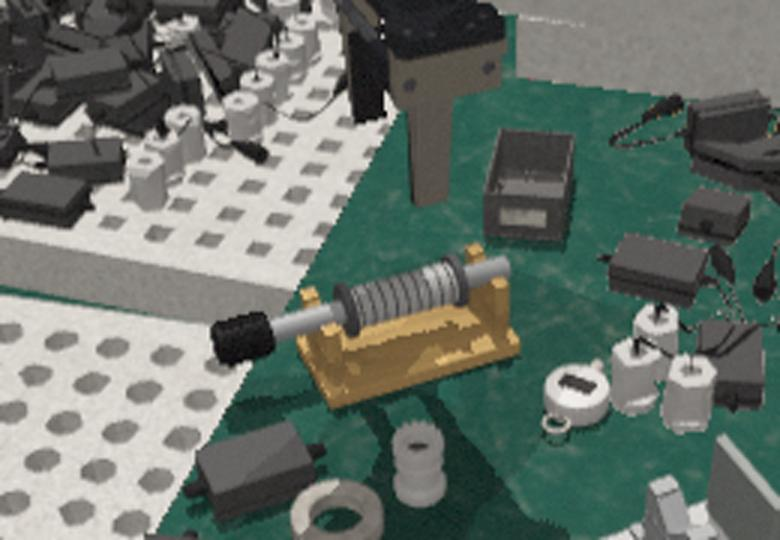

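Emit:
{"name": "play_rows", "arguments": {
  "moves": [
    [1, -1, 25, 0, 0, 0, 1],
    [0, 0, 25, 0, 0, 0, 1],
    [0, 0, 25, 0, 0, 0, 1],
    [0, 0, 18, 0, 0, 0, 1],
    [0, 0, 10, 0, 0, 0, 1],
    [0, 0, 0, 0, 0, 0, 1]
  ]
}}

```text
clock: 1.98
ee_pos: [0.5613, 0.3079, 0.0483]
eef_rot: [0.744, 0.669, 0.003, -0.002]
contact_force: [-0.6, -0.2, 0.3]
opening: 0.998
```

```bash
python3 d.py .562 .2995 .045 1.466
python3 - <<'E'
from h import *
im=imaging.grab_frame("scene");cv2.imwrite("pics/s1.png",im[:,:,::-1])
crop("pics/s1.png","pics/s1z.png",140,60,400,240,3)
E
```

```text
t 1.9833 pos [561.27 307.87  48.28] op 0.9984117096638133 F [-0.58 -0.16  0.25]
shift mm (cur axes) [-8.27  1.61  3.21] turn deg [ 0.06 -0.44 -0.09]
```

View pics/s1z.png

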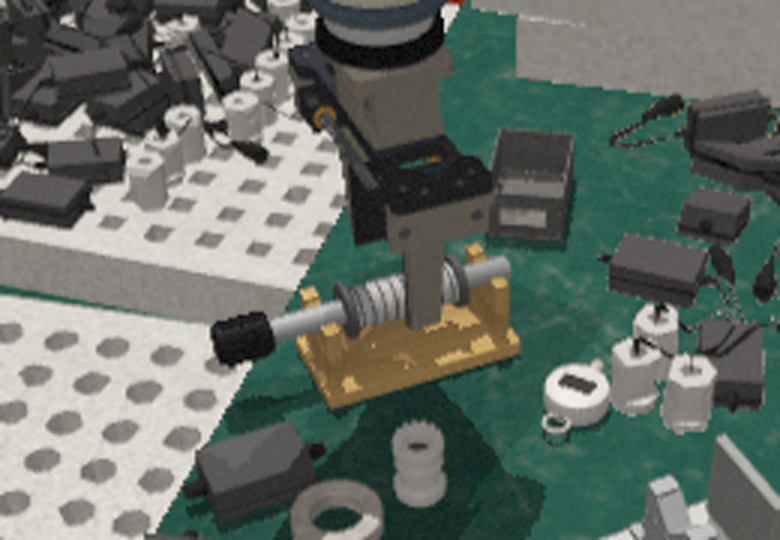

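Emit:
{"name": "play_rows", "arguments": {
  "moves": [
    [-5, 1, 1, 0, -0.3, 0, 1],
    [-4, 0.5, 2, 0, 0, 0, 1],
    [0, 0, 0, 0, 0, 0, 1]
  ]
}}

```text
clock: 2.28
ee_pos: [0.5635, 0.3006, 0.0496]
eef_rot: [0.743, 0.669, 0.004, 0.0]
contact_force: [0.3, 0.1, -0.4]
opening: 0.999
```

```bash
python3 d.py .562 .2995 .045 1.466
```

```text
t 2.2833 pos [563.52 300.57  49.62] op 0.9991954147174825 F [ 0.29  0.13 -0.43]
shift mm (cur axes) [-1.24 -1.43  4.61] turn deg [ 0.31 -0.28  0.01]
```

Emit:
{"name": "play_rows", "arguments": {
  "moves": [
    [-1, -1, 4, 0.2, -0.2, 0, 1],
    [0, 0, 1, 0, 0, 0, 1],
    [0, 0, 0, 0, 0, 0, 1]
  ]
}}

```text
clock: 2.53
ee_pos: [0.564, 0.2999, 0.0468]
eef_rot: [0.743, 0.669, 0.003, 0.001]
contact_force: [0.7, -0.3, 0.3]
opening: 1.0
```

```bash
python3 d.py .562 .2995 .045 1.466
```

```text
t 2.5333 pos [563.96 299.88  46.78] op 0.9999356502683094 F [ 0.66 -0.32  0.27]
shift mm (cur axes) [-0.59 -1.92  1.77] turn deg [ 0.28 -0.19 -0.05]
```

Good enough; close.

Emit:
{"name": "play_rows", "arguments": {
  "moves": [
    [0, -1, 1, 0.2, 0, 0, -1],
    [0, 0, 0, 0, 0, 0, -1],
    [0, 0, 0, 0, 0, 0, -1],
    [0, 0, 0, 0, 0, 0, -1],
    [0, 0, 0, 0, 0, 0, -1],
    [0, 0, 0, 0, 0, 0, -1],
    [0, 0, 0, 0, 0, 0, -1],
    [0, 0, 0, 0, 0, 0, -1]
  ]
}}

```text
clock: 3.2
ee_pos: [0.5632, 0.3, 0.046]
eef_rot: [0.744, 0.669, 0.002, -0.001]
contact_force: [-0.5, -1.9, -0.2]
opening: 0.441
```

```bash
python3 d.py .562 .2995 .14 1.466
```

```text
t 3.2 pos [563.2  300.05  46.04] op 0.44072338266493016 F [-0.48 -1.9  -0.17]
shift mm (cur axes) [ -0.32  -1.   -93.96] turn deg [ 0.08 -0.22 -0.07]
```

Emit:
{"name": "play_rows", "arguments": {
  "moves": [
    [0, 0, 0, 0, 0, 0, -1],
    [0, 0, 0, 0, 0, 0, -1],
    [0, 0, 0, 0, 0, 0, -1],
    [0, 0, 0, 0, 0, 0, -1],
    [0, 0, 0, 0, 0, 0, -1],
    [0, 0, 0, 0, 0, 0, -1]
  ]
}}

```text
clock: 3.7
ee_pos: [0.5636, 0.3016, 0.0463]
eef_rot: [0.744, 0.669, 0.003, -0.001]
contact_force: [0.1, 0.9, -0.1]
opening: 0.225
```

```bash
python3 d.py .562 .2995 .14 1.466
```

```text
t 3.7 pos [563.62 301.61  46.26] op 0.22472866861575486 F [ 0.06  0.94 -0.12]
shift mm (cur axes) [ -1.69  -1.17 -93.76] turn deg [ 0.13 -0.36 -0.08]
```

Run:
```python
from h import *
im=imaging.grab_frame("scene");cv2.imwrite("pics/s2.png",im[:,:,::-1])
crop("pics/s2.png","pics/s2z.png",190,90,330,200,5)
im=imaging.grab_frame("top");cv2.imwrite("pics/t2.png",im[:,:,::-1])
crop("pics/t2.png","pics/t2z.png",190,130,330,260,4)
print(ctrl.read_state()["opening"])
```

```text
0.22036801224424454
```

View pics/s2z.png

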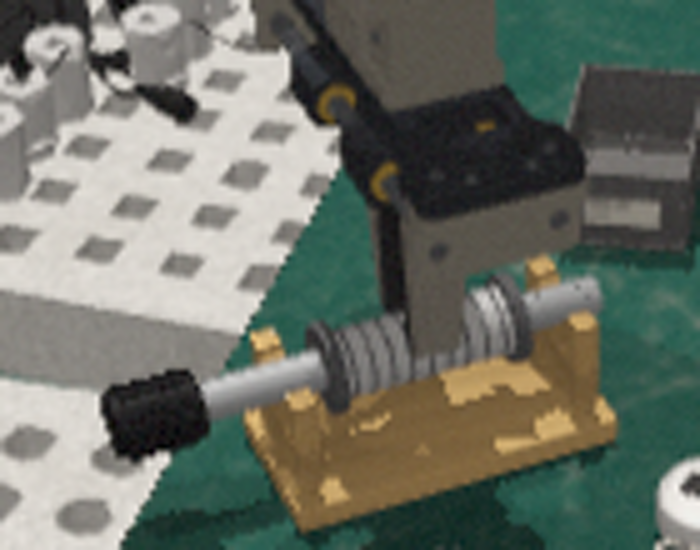

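View pics/t2z.png

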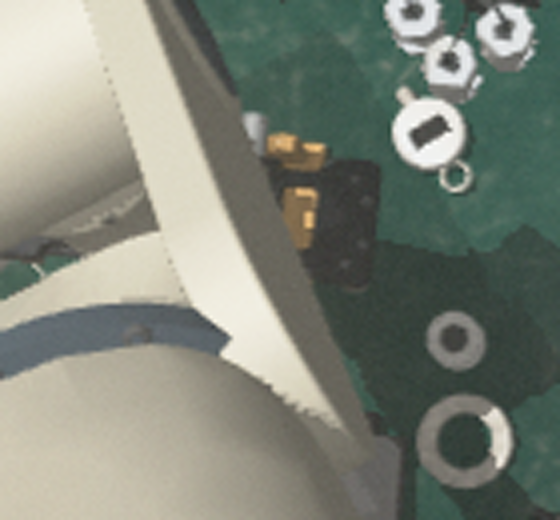

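Emit:
{"name": "play_rows", "arguments": {
  "moves": [
    [0, 0, 0, 0, 0, 0, -1],
    [0, 0, 0, 0, 0, 0, -1],
    [0, 0, 0, 0, 0, 0, -1],
    [0, 0, 0, 0, 0, 0, -1]
  ]
}}

```text
clock: 4.13
ee_pos: [0.5636, 0.3016, 0.0463]
eef_rot: [0.744, 0.668, 0.003, -0.001]
contact_force: [-0.4, 0.7, -0.8]
opening: 0.224
```

Emit:
{"name": "play_rows", "arguments": {
  "moves": [
    [0, 0, -4, 0, 0, 0, -1],
    [0, 0, -4, 0, 0, 0, -1],
    [0, 0, -4, 0, 0, 0, -1],
    [0, 0, 0, 0, 0, 0, -1]
  ]
}}

```text
clock: 4.47
ee_pos: [0.5634, 0.3011, 0.0594]
eef_rot: [0.744, 0.668, 0.003, -0.001]
contact_force: [0.1, 0.4, 0.2]
opening: 0.006
```

Run:
```python
from h import *
im=imaging.grab_frame("scene");cv2.imwrite("pics/s3.png",im[:,:,::-1])
crop("pics/s3.png","pics/s3z.png",190,90,330,200,5)
print(ctrl.read_state()["opening"])
```

```text
0.005218719877909948
```

View pics/s3z.png

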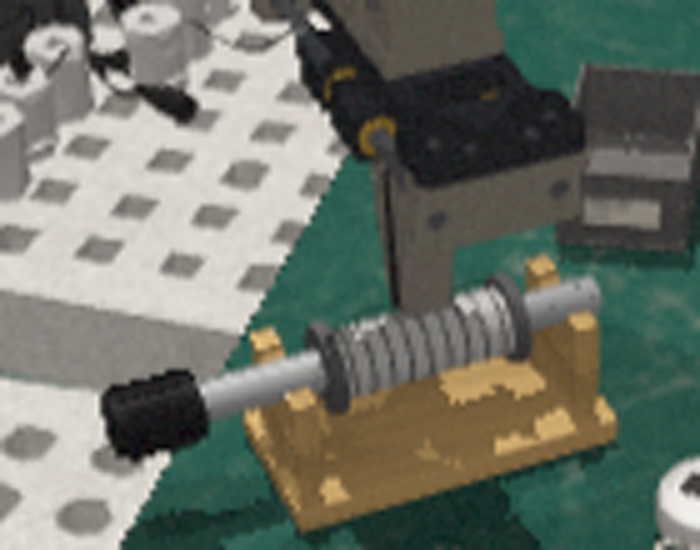

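Run:
```python
from h import *
s=ctrl.read_state();p=s["ee_pos"];print(p, s["eef_rot"])
M=R.from_quat(s["eef_rot"])
for off in(.014,0,-.02,-.069):
    for y in(-.01,.01):
        print(off,y,(proj("scene",p+M.apply([0,y,off]))[0]-[190,90]+.5)*5)
# shaft positions
for x in(.078,-.128,0): print(x,(proj("scene",[.5618+x*np.cos(.1065),.2999-x*np.sin(.1065),.05])[0]-[190,90]+.5)*5)
```

```text
[0.56322244 0.30101407 0.05912819] [ 0.74374173  0.66846128  0.00247407 -0.00127923]
0.014 -0.01 [398.2476884 359.4355329]
0.014 0.01 [444.48891403 346.70414474]
0 -0.01 [396.44806932 331.84908908]
0 0.01 [443.15513641 319.17313094]
-0.02 -0.01 [393.81458799 291.48033246]
-0.02 0.01 [441.20365424 278.89184117]
-0.069 -0.01 [387.03215092 187.51204213]
-0.069 0.01 [436.17936461 175.18355794]
0.078 [595.81774715 297.92545831]
-0.128 [108.61157514 430.96751488]
0 [419.07359303 346.18922651]
```

Run:
```python
from h import *
M=R.from_quat([.744,.668,-.001,-.002]); p=np.array([.5635,.2975,.1482])
for x in(-.046,-.064,.046):
  for y in (-.01,.01):
    for off in(.014,-.014): print(x,y,off,(proj("scene",p+M.apply([x,y,off]))[0]-[140,60]+.5)*3)
M=R.from_quat([.744,.669,.003,-.002]); p=np.array([.5613,.3079,.0483])
print("low")
for x in(-.046,-.064):
  for y in (-.01,.01):
    for off in(.014,-.014): print(x,y,off,(proj("scene",p+M.apply([x,y,off]))[0]-[140,60]+.5)*3)
```

```text
-0.046 -0.01 0.014 [412.00086288 236.19618911]
-0.046 -0.01 -0.014 [410.27351842 197.50389228]
-0.046 0.01 0.014 [442.46625861 228.43644155]
-0.046 0.01 -0.014 [441.41515979 189.86054121]
-0.064 -0.01 0.014 [423.27544375 252.4032483 ]
-0.064 -0.01 -0.014 [421.7754672  213.54833416]
-0.064 0.01 0.014 [454.05829064 244.42310968]
-0.064 0.01 -0.014 [453.24893944 205.68250492]
0.046 -0.01 0.014 [358.68375307 159.55355688]
0.046 -0.01 -0.014 [355.97147786 121.75621244]
0.046 0.01 0.014 [387.61794097 152.79466889]
0.046 0.01 -0.014 [385.51462321 115.12057754]
low
-0.046 -0.01 0.014 [407.98537993 354.08281441]
-0.046 -0.01 -0.014 [406.19218952 321.01494627]
-0.046 0.01 0.014 [436.13204849 345.97814048]
-0.046 0.01 -0.014 [434.92098699 312.96924397]
-0.064 -0.01 0.014 [418.37923309 370.5812654 ]
-0.064 -0.01 -0.014 [416.77842844 337.44528733]
-0.064 0.01 0.014 [446.79487161 362.26869559]
-0.064 0.01 -0.014 [445.78754106 329.18861612]
```

Emit:
{"name": "play_rows", "arguments": {
  "moves": [
    [0, 0, -20, 0, 0, 0, -1],
    [0, 0, -20, 0, 0, 0, -1],
    [0, 0, -15, 0, 0, 0, -1],
    [0, 0, 0, 0, 0, 0, -1],
    [0, 0, 0, 0, 0, 0, -1],
    [0, 0, 0, 0, 0, 0, -1]
  ]
}}

```text
clock: 5.02
ee_pos: [0.5623, 0.2997, 0.1152]
eef_rot: [0.744, 0.668, 0.001, -0.001]
contact_force: [-0.4, -0.4, -0.0]
opening: 0.006
```

Run:
```python
from h import *
im=imaging.grab_frame("scene");cv2.imwrite("pics/s4.png",im[:,:,::-1])
crop("pics/s4.png","pics/s4z.png",220,60,320,180,5)
s=ctrl.read_state();p=s["ee_pos"];print(p, s["eef_rot"],s["opening"])
M=R.from_quat(s["eef_rot"])
for x in(0,-.018):
 for off in(.014,0,-.014,-.028):
    for y in(-.01,.01):
        print(x,off,y,(proj("scene",p+M.apply([x,y,off]))[0]-[220,60]+.5)*5)
```

```text
[0.56197465 0.29950798 0.11474193] [ 0.74379519  0.66840546  0.00105359 -0.00132209] 0.0043598248882795515
0 0.014 -0.01 [239.66039059 399.03130859]
0 0.014 0.01 [287.88646679 386.60338549]
0 0 -0.01 [237.73633163 369.08504619]
0 0 0.01 [286.46756551 356.73521597]
0 -0.014 -0.01 [235.77233416 338.51717635]
0 -0.014 0.01 [285.01941507 326.25134545]
0 -0.028 -0.01 [233.7671416  307.30814166]
0 -0.028 0.01 [283.54110163 295.13253761]
-0.018 0.014 -0.01 [256.83547941 424.63900268]
-0.018 0.014 0.01 [305.539314   411.88204514]
-0.018 0 -0.01 [255.06588932 394.58287681]
-0.018 0 0.01 [304.28504871 381.90234883]
-0.018 -0.014 -0.01 [253.25910078 363.8949428 ]
-0.018 -0.014 0.01 [303.00460211 351.29686193]
-0.018 -0.028 -0.01 [251.4139284  332.55506722]
-0.018 -0.028 0.01 [301.69714582 320.04578383]
```

View pics/s4z.png

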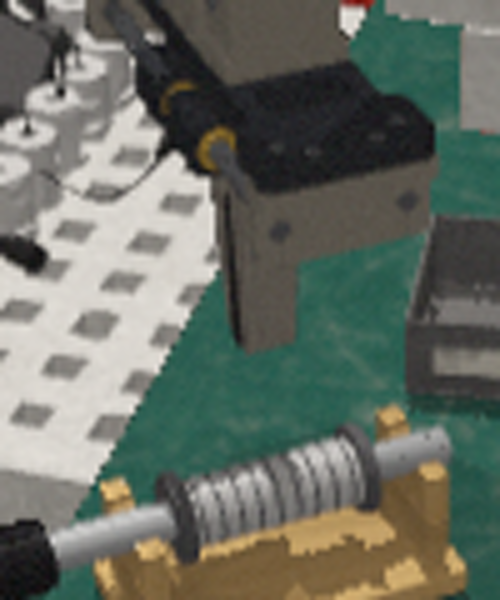

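Emit:
{"name": "play_rows", "arguments": {
  "moves": [
    [0, 0, 0, 0, 0, 0, 1],
    [0, 0, 0, 0, 0, 0, 1],
    [0, 0, 0, 0, 0, 0, 1],
    [0, 0, 0, 0, 0, 0, 1],
    [0, 0, 0, 0, 0, 0, 1],
    [0, 0, 0, 0, 0, 0, 1],
    [0, 0, 0, 0, 0, 0, 1],
    [0, 0, 0, 0, 0, 0, 1],
    [0, 0, 0, 0, 0, 0, 1],
    [0, 0, 0, 0, 0, 0, 1]
  ]
}}

```text
clock: 5.9
ee_pos: [0.5599, 0.2984, 0.1103]
eef_rot: [0.744, 0.668, -0.002, -0.002]
contact_force: [0.5, 0.5, -0.2]
opening: 0.701
```

Emit:
{"name": "play_rows", "arguments": {
  "moves": [
    [0, 0, 15, 0, 0, 0, 1],
    [0, 0, 15, 0, 0, 0, 1],
    [0, 0, 15, 0, 0, 0, 1],
    [0, 0, 15, 0, 0, 0, 1],
    [0, 0, 10, 0, 0, 0, 1],
    [0, 0, 5, 0, 0, 0, 1],
    [0, 0, 0, 0, 0, 0, 1]
  ]
}}

```text
clock: 6.48
ee_pos: [0.5614, 0.2994, 0.0344]
eef_rot: [0.744, 0.668, 0.0, -0.001]
contact_force: [-0.0, -0.4, 1.1]
opening: 0.996
```

```bash
python3 d.py .562 .2995 .018 1.466
```

```text
t 6.4833 pos [561.39 299.45  34.43] op 0.9959292455964629 F [-0.05 -0.39  1.11]
shift mm (cur axes) [ 0.08  0.63 16.43] turn deg [-0.1  -0.14 -0.11]
```

Emit:
{"name": "play_rows", "arguments": {
  "moves": [
    [0, 0, 8, 0, 0, 0, 1],
    [0, 0, 6, 0, 0, 0, 1],
    [0, 0, 3, 0, 0, 0, 1],
    [0, 0, 0, 0, 0, 0, 1]
  ]
}}

```text
clock: 6.82
ee_pos: [0.5624, 0.3001, 0.0175]
eef_rot: [0.744, 0.668, 0.001, -0.001]
contact_force: [-0.7, -0.1, -0.4]
opening: 0.997
```

```bash
python3 d.py .562 .2995 .018 1.466
python3 - <<'E'
from h import *
im=imaging.grab_frame("scene");cv2.imwrite("pics/s5.png",im[:,:,::-1])
crop("pics/s5.png","pics/s5z.png",190,90,330,200,5)
E
```

```text
t 6.8167 pos [562.44 300.09  17.46] op 0.9966132086705922 F [-0.73 -0.06 -0.41]
shift mm (cur axes) [-0.63 -0.38 -0.54] turn deg [ 0.   -0.21 -0.1 ]
```

View pics/s5z.png

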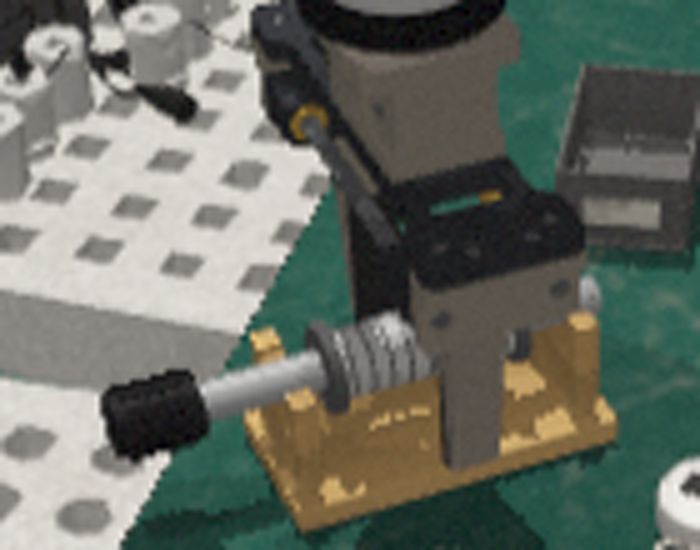

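Emit:
{"name": "play_rows", "arguments": {
  "moves": [
    [0, 0, 0, 0, 0, 0, -1],
    [0, 0, 0, 0, 0, 0, -1],
    [0, 0, 0, 0, 0, 0, -1],
    [0, 0, 0, 0, 0, 0, -1],
    [0, 0, 0, 0, 0, 0, -1],
    [0, 0, 0, 0, 0, 0, -1],
    [0, 0, 0, 0, 0, 0, -1],
    [0, 0, 0, 0, 0, 0, -1],
    [0, 0, 0, 0, 0, 0, -1],
    [0, 0, 0, 0, 0, 0, -1],
    [0, 0, 0, 0, 0, 0, -1],
    [0, 0, 0, 0, 0, 0, -1]
  ]
}}

```text
clock: 7.87
ee_pos: [0.5642, 0.3018, 0.0198]
eef_rot: [0.744, 0.668, 0.004, -0.001]
contact_force: [1.1, 0.3, -0.7]
opening: 0.294
```

Emit:
{"name": "play_rows", "arguments": {
  "moves": [
    [0, 0, 0, 0, 0, 0, -1],
    [0, 0, 0, 0, 0, 0, -1],
    [0, 0, -4, 0, 0, 0, -1],
    [0, 0, -5, 0, 0, 0, -1],
    [0, 0, 0, 0, 0, 0, -1]
  ]
}}

```text
clock: 8.28
ee_pos: [0.5626, 0.3006, 0.0279]
eef_rot: [0.744, 0.668, 0.002, -0.001]
contact_force: [0.8, 0.6, -4.4]
opening: 0.293
```

```bash
python3 d.py .562 .2995 .12 1.466
```

```text
t 8.2833 pos [562.57 300.57  27.94] op 0.2925922614208299 F [ 0.79  0.59 -4.42]
shift mm (cur axes) [ -0.71  -0.41 -92.07] turn deg [ 0.03 -0.26 -0.1 ]
```

Emit:
{"name": "play_rows", "arguments": {
  "moves": [
    [0, 0, -15, 0, 0, 0, -1],
    [0, 0, -20, 0, 0, 0, -1],
    [0, 0, -20, 0, 0, 0, -1],
    [0, 0, -15, 0, 0, 0, -1],
    [0, 0, 0, 0, 0, 0, -1]
  ]
}}

```text
clock: 8.7
ee_pos: [0.5595, 0.2982, 0.098]
eef_rot: [0.744, 0.668, -0.002, -0.002]
contact_force: [1.0, 0.4, -5.2]
opening: 0.296
```

```bash
python3 d.py .543 .041 .105 1.4875
python3 - <<'E'
from h import *
im=imaging.grab_frame("scene");cv2.imwrite("pics/s6.png",im[:,:,::-1])
crop("pics/s6.png","pics/s6z.png",190,70,330,200,5)
s=ctrl.read_state();p=s["ee_pos"]
M=R.from_quat(s["eef_rot"])
for x in(.078,-.128): print((proj("scene",p+M.apply([0,x,-.033]))[0]-[190,70]+.5)*5)
E
```

```text
t 8.7 pos [559.52 298.22  97.95] op 0.2957308744983896 F [ 0.98  0.4  -5.16]
shift mm (cur axes) [-257.51   10.98   -7.08] turn deg [-0.33  0.   -1.35]
[593.45625939 238.81193954]
[ 74.49477553 365.23758633]
```

View pics/s6z.png

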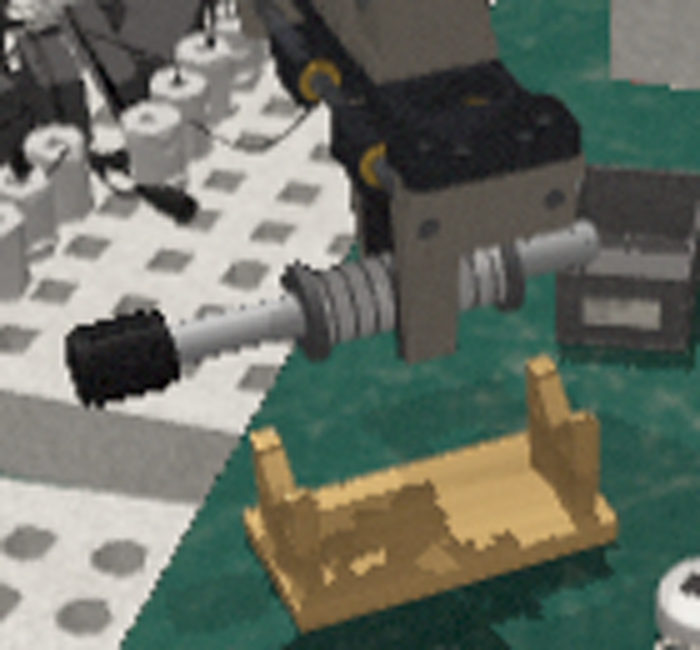

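Emit:
{"name": "play_rows", "arguments": {
  "moves": [
    [-15, 0.5, -1, 0, 0, 0, -1],
    [-25, 1, -1, 0, 0, -0.2, -1],
    [-28, 1, -1, 0, 0, -0.2, -1],
    [-28, 1, -1, 0, 0, -0.2, -1],
    [-28, 1, -1, 0, 0, -0.2, -1],
    [-28, 1, -1, 0, 0, -0.2, -1],
    [-28, 1, 0, 0, 0, -0.2, -1],
    [-28, 1, 0, 0, 0, -0.1, -1],
    [-20, 1, 0, 0, 0, 0, -1],
    [-12, 1, 0, 0, 0, 0, -1],
    [-5, 0, 0, 0, 0, 0, -1],
    [0, 0, 0, 0, 0, 0, -1]
  ]
}}

```text
clock: 9.75
ee_pos: [0.5317, 0.0348, 0.0885]
eef_rot: [0.735, 0.678, -0.012, -0.007]
contact_force: [1.3, -0.4, -5.1]
opening: 0.291
```

```bash
python3 d.py .543 .041 .105 1.4875
```

```text
t 9.75 pos [531.74  34.84  88.45] op 0.29080952225969586 F [ 1.32 -0.45 -5.15]
shift mm (cur axes) [  6.92  10.29 -16.88] turn deg [-1.49  0.44  0.16]
```

Emit:
{"name": "play_rows", "arguments": {
  "moves": [
    [3, 5, -5, -0.7, 0.2, 0.1, -1],
    [3, 5, -5, -0.7, 0.2, 0, -1],
    [0, 0, 0, 0, 0, 0, -1],
    [0, 0, 0, 0, 0, 0, -1]
  ]
}}

```text
clock: 10.08
ee_pos: [0.5425, 0.0422, 0.0977]
eef_rot: [0.736, 0.677, -0.0, -0.001]
contact_force: [-0.5, 0.1, -4.4]
opening: 0.292
```

```bash
python3 d.py .543 .041 .105 1.4875;python3 - <<'E'
from h import *
ims=[]
for n in("scene","top"):
    im=imaging.grab_frame(n);cv2.imwrite(f"pics/{n}7.png",im[:,:,::-1])
crop("pics/scene7.png","pics/s7z.png",230,150,420,300,4)
crop("pics/top7.png","pics/t7z.png",300,120,420,260,4)
s=ctrl.read_state();p=s["ee_pos"]
M=R.from_quat(s["eef_rot"])
for x in(.078,-.128): print((proj("scene",p+M.apply([0,x,-.033]))[0]-[230,150]+.5)*4,(proj("top",p+M.apply([0,x,-.033]))[0]-[300,120]+.5)*4)
E
```

```text
t 10.0833 pos [542.46  42.2   97.75] op 0.2924021535471293 F [-0.49  0.05 -4.38]
shift mm (cur axes) [-1.15  0.63 -7.25] turn deg [-0.07 -0.03  0.07]
[601.91798933 183.82117914] [269.80455583 145.42205887]
[125.52356437 347.96749619] [248.49952397 539.7384873 ]
```

View pics/s7z.png

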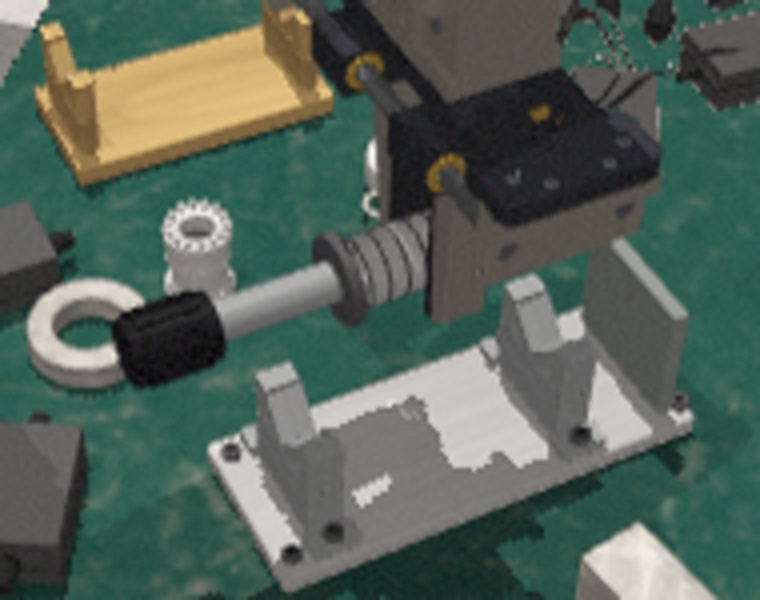

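View pics/t7z.png

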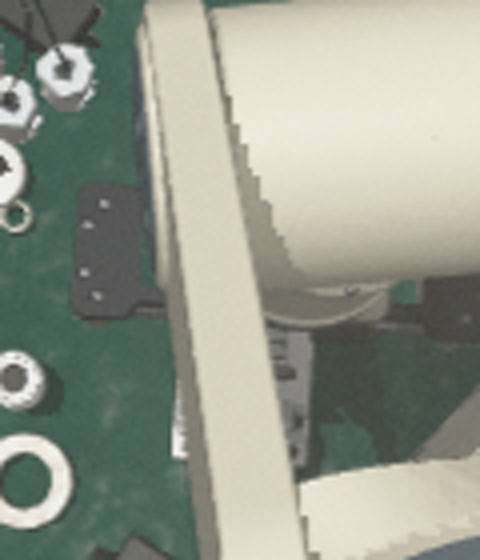

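Run:
```python
from fit import *
q=[.5582,.0397,-.083]; c,s=np.cos(q[2]),np.sin(q[2])
def F(p): d=p-[q[0],q[1],0]; return np.round([c*d[0]+s*d[1],-s*d[0]+c*d[1]],4)
for n,a in(("near",[(110,255),(165,238),(182,265),(125,283),(242,357),(190,380)]),("far",[(480,125),(525,108),(545,133),(493,150),(612,212),(565,237)])):
    for u in a: print(n,u,F(ray("scene",S(*u),.061)[0]))
for n,u in(("nearL",(72,465)),("nearR",(210,470)),("nearRb",(212,515)),("farL",(93,155)),("farR",(228,163)),("farRb",(232,205))): print(n,F(ray("top",T(*u),.061)[0]))
```

```text
near (110, 255) [-0.081   0.0269]
near (165, 238) [-0.0645  0.026 ]
near (182, 265) [-0.0646  0.0148]
near (125, 283) [-0.0817  0.0156]
near (242, 357) [-0.0646 -0.0223]
near (190, 380) [-0.0806 -0.0233]
far (480, 125) [0.0374 0.026 ]
far (525, 108) [0.0529 0.0263]
far (545, 133) [0.0529 0.0149]
far (493, 150) [0.0357 0.0155]
far (612, 212) [ 0.0538 -0.0205]
far (565, 237) [ 0.0367 -0.0229]
nearL [-0.068   0.0269]
nearR [-0.0666 -0.0246]
nearRb [-0.0833 -0.0262]
farL [0.0503 0.0259]
farR [ 0.0504 -0.0253]
farRb [ 0.0343 -0.0276]
```

Emit:
{"name": "play_rows", "arguments": {
  "moves": [
    [-1, 0.5, 15, 0, 0, 0, -1],
    [0, 0, 15, 0, 0, 0, -1],
    [0, 0, 15, 0, 0, 0, -1],
    [0, 0, 8, 0, 0, 0, -1],
    [0, 0, 0, 0, 0, 0, -1],
    [0, 0, 0, 0, 0, 0, -1]
  ]
}}

```text
clock: 10.68
ee_pos: [0.5442, 0.0436, 0.044]
eef_rot: [0.734, 0.679, 0.001, 0.0]
contact_force: [0.2, -0.9, -5.3]
opening: 0.293
```

```bash
python3 d.py .543 .041 .024 1.4875
```

```text
t 10.6833 pos [544.19  43.6   44.03] op 0.2932196988404983 F [ 0.18 -0.94 -5.25]
shift mm (cur axes) [-2.7  -1.01 20.03] turn deg [ 0.08 -0.05  0.3 ]
```

Emit:
{"name": "play_rows", "arguments": {
  "moves": [
    [-1.5, -1, 5, 0, 0, 0.3, -1],
    [-1, 0, 4, 0, 0, 0, -1],
    [0, 0, 3, 0, 0, 0, -1],
    [0, 0, 0, 0, 0, 0, -1]
  ]
}}

```text
clock: 11.02
ee_pos: [0.5442, 0.0412, 0.0329]
eef_rot: [0.736, 0.677, 0.002, 0.001]
contact_force: [-0.8, -0.5, -5.4]
opening: 0.293
```

```bash
python3 d.py .543 .041 .024 1.4875;python3 - <<'E'
from h import *
im=imaging.grab_frame("scene");cv2.imwrite(f"pics/scene8.png",im[:,:,::-1])
crop("pics/scene8.png","pics/s8z.png",230,150,420,300,4)
E
```

```text
t 11.0167 pos [544.23  41.25  32.89] op 0.29313114261419815 F [-0.75 -0.48 -5.37]
shift mm (cur axes) [-0.36 -1.24  8.88] turn deg [ 0.23 -0.08 -0.01]
```

View pics/s8z.png

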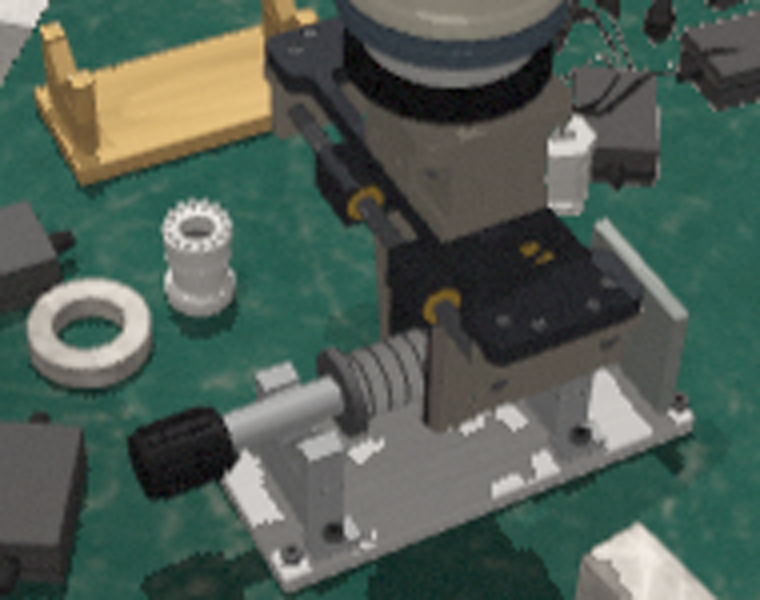

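Emit:
{"name": "play_rows", "arguments": {
  "moves": [
    [0, -0.5, 3, 0.2, 0, 0, -1],
    [0, 0, 2, 0, 0, 0, -1],
    [0, 0, 1.5, 0, 0, 0, -1],
    [0, 0, 0, 0, 0, 0, -1]
  ]
}}

```text
clock: 11.4
ee_pos: [0.5446, 0.0413, 0.0268]
eef_rot: [0.736, 0.677, 0.001, 0.0]
contact_force: [0.9, 0.3, -4.8]
opening: 0.29
```

```bash
python3 d.py .543 .041 .024 1.4875
```

```text
t 11.4 pos [544.6   41.28  26.75] op 0.2903621020112108 F [ 0.86  0.27 -4.81]
shift mm (cur axes) [-0.42 -1.57  2.75] turn deg [ 0.11 -0.09 -0.02]
```

Emit:
{"name": "play_rows", "arguments": {
  "moves": [
    [0, -1, 1.5, 0, 0, 0, -1],
    [0, 0, 1, 0, 0, 0, -1],
    [0, 0, 0, 0, 0, 0, -1]
  ]
}}

```text
clock: 11.65
ee_pos: [0.5441, 0.0419, 0.0248]
eef_rot: [0.736, 0.677, 0.002, 0.0]
contact_force: [-0.2, -0.6, -3.9]
opening: 0.293
```

```bash
python3 d.py .543 .041 .024 1.4875
```

```text
t 11.65 pos [544.1   41.9   24.77] op 0.29328763412791137 F [-0.22 -0.6  -3.86]
shift mm (cur axes) [-0.99 -1.03  0.77] turn deg [ 0.16 -0.14 -0.04]
```

Emit:
{"name": "play_rows", "arguments": {
  "moves": [
    [0, 0, 1, 0, 0, 0, -1],
    [0, 0, 1, 0, 0, 0, -1],
    [0, 0, 0, 0, 0, 0, -1]
  ]
}}

```text
clock: 11.9
ee_pos: [0.5443, 0.0418, 0.025]
eef_rot: [0.736, 0.677, 0.002, 0.0]
contact_force: [-1.1, -0.2, -2.7]
opening: 0.293
```

```bash
python3 d.py .543 .041 .024 1.4875
```

```text
t 11.9 pos [544.27  41.83  24.95] op 0.29327491662238125 F [-1.09 -0.16 -2.73]
shift mm (cur axes) [-0.94 -1.2   0.95] turn deg [ 0.18 -0.12 -0.01]
```

Emit:
{"name": "play_rows", "arguments": {
  "moves": [
    [0, 0, 2, 0, 0, 0, -1],
    [0, 0, 1.5, 0, 0, 0, -1],
    [0, 0, 0, 0, 0, 0, -1]
  ]
}}

```text
clock: 12.15
ee_pos: [0.5447, 0.0418, 0.025]
eef_rot: [0.736, 0.677, 0.002, 0.001]
contact_force: [0.1, 0.1, -4.3]
opening: 0.293
```

```bash
python3 d.py .543 .041 .024 1.4875
```

```text
t 12.15 pos [544.66  41.83  25.02] op 0.29250706618217037 F [ 0.14  0.13 -4.29]
shift mm (cur axes) [-0.96 -1.59  1.01] turn deg [ 0.22 -0.12  0.  ]
```

Emit:
{"name": "play_rows", "arguments": {
  "moves": [
    [0, 0, 3, 0, 0, 0, -1],
    [0, 0, 3, 0, 0, 0, -1]
  ]
}}

```text
clock: 12.32
ee_pos: [0.5454, 0.0418, 0.0239]
eef_rot: [0.736, 0.677, 0.002, 0.001]
contact_force: [-19.5, -1.5, 56.4]
opening: 0.295
```

```bash
python3 d.py .543 .041 .024 1.4875;python3 - <<'E'
from h import *
im=imaging.grab_frame("scene");cv2.imwrite(f"pics/scene9.png",im[:,:,::-1])
crop("pics/scene9.png","pics/s9z.png",250,220,400,310,5)
print(ctrl.read_state()["contact_force"])
E
```

```text
t 12.3167 pos [545.4   41.8   23.89] op 0.295147627658625 F [-19.54  -1.51  56.37]
shift mm (cur axes) [-1.   -2.32 -0.12] turn deg [ 0.27 -0.12  0.02]
[-14.30640181  -0.53090972  42.41049394]
```

View pics/s9z.png

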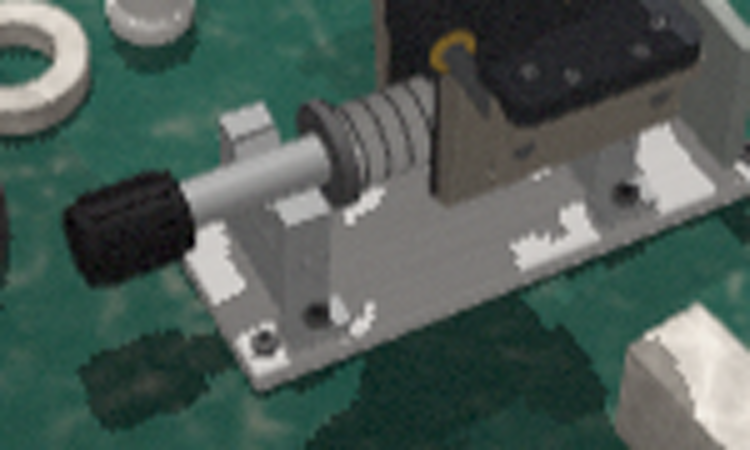

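Emit:
{"name": "play_rows", "arguments": {
  "moves": [
    [0, 0, -0.5, 0, 0, 0, -1],
    [0, 0, 0, 0, 0, 0, -1],
    [0, 0, 0, 0, 0, 0, 0.2],
    [0, 0, 0, 0, 0, 0, 0.4],
    [0, 0, 0, 0, 0, 0, 0.4],
    [0, 0, 0, 0, 0, 0, 0.4],
    [0, 0, 0, 0, 0, 0, 0.4],
    [0, 0, 0, 0, 0, 0, 0.4],
    [0, 0, 0, 0, 0, 0, 0.4],
    [0, 0, 0, 0, 0, 0, 0.4]
  ]
}}

```text
clock: 13.2
ee_pos: [0.5472, 0.0415, 0.0246]
eef_rot: [0.736, 0.677, 0.004, 0.002]
contact_force: [0.2, -0.2, 0.3]
opening: 0.7
```

```bash
python3 d.py .543 .041 .10 1.4875
```

```text
t 13.2 pos [547.2   41.51  24.59] op 0.7004664353236596 F [ 0.22 -0.16  0.3 ]
shift mm (cur axes) [ -0.7   -3.52 -75.45] turn deg [ 0.48 -0.12  0.02]
```

Emit:
{"name": "play_rows", "arguments": {
  "moves": [
    [0, 0, -12, 0, 0, 0, 0.4],
    [0, 0, -18, 0, 0, 0, 0.4],
    [0, 0, -20, 0, 0, 0, 0.4],
    [0, 0, -15, 0, 0, 0, 0.4],
    [0, 0, -8, 0, 0, 0, 0.4],
    [0, 0, 0, 0, 0, 0, 0.4]
  ]
}}

```text
clock: 13.7
ee_pos: [0.5458, 0.0414, 0.1031]
eef_rot: [0.736, 0.677, 0.003, 0.002]
contact_force: [0.8, 0.3, -0.4]
opening: 0.7
```

```bash
python3 d.py .4336 .0501 .10 1.4875;python3 - <<'E'
from h import *
im=imaging.grab_frame("scene");cv2.imwrite(f"pics/scene10.png",im[:,:,::-1])
crop("pics/scene10.png","pics/s10z.png",250,190,400,310,5)
im=imaging.grab_frame("top");cv2.imwrite(f"pics/top10.png",im[:,:,::-1])
E
```

```text
t 13.7 pos [545.77  41.36 103.11] op 0.7001142701691692 F [ 0.81  0.28 -0.38]
shift mm (cur axes) [  -0.58 -112.53    2.38] turn deg [ 0.37 -0.11  0.02]
```

View pics/s10z.png

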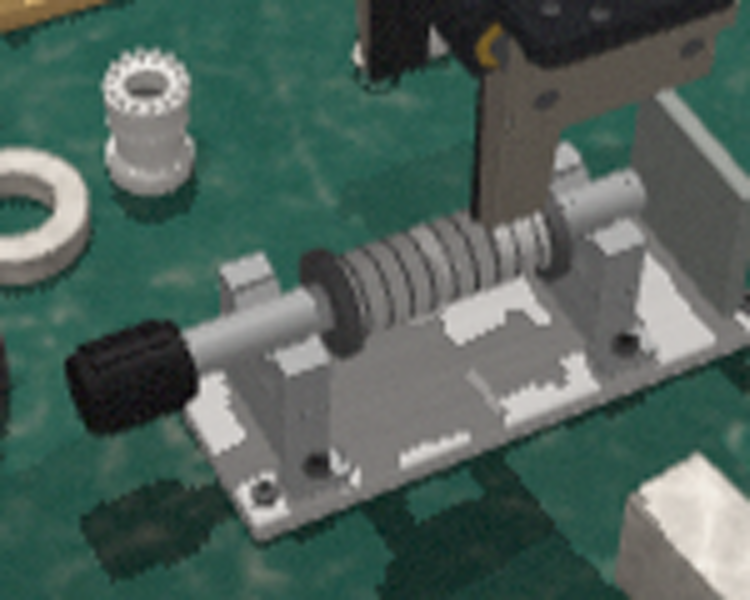

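```bash
cat > ff.py <<'E'
from fit import *
q=[.5582,.0397,-.083]; c,s=np.cos(q[2]),np.sin(q[2])
def F(p): d=p-[q[0],q[1],0]; return np.round([c*d[0]+s*d[1],-s*d[0]+c*d[1]],4)
def W(x,y=0): return q[0]+c*x-s*y, q[1]+s*x+c*y
def f10(u,z=.055): return F(ray("scene",P((250,190),5,u),z)[0])
E
python3 - <<'E'
from ff import *
for n,u,m in(("stub",(637,188),.078),("knobout",(88,390),-.128),("knobin top",(187,345),-.092)): f=f10(u);print(n,f,f[0]-m)
for xs in(-.018,-.015,-.012,-.009):
  print(xs,[np.round((proj("scene",[*W(xs+m),.055])[0]-[250,190]+.5)*5) for m in(.078,-.128,-.092,-.042)])
E
```

```text
stub [0.0656 0.0017] -0.012399999999999994
knobout [-0.1379  0.002 ] -0.009899999999999992
knobin top [-0.1022  0.0052] -0.0102
-0.018 [array([626., 197.]), array([ 67., 404.]), array([172., 365.]), array([312., 313.])]
-0.015 [array([634., 194.]), array([ 76., 401.]), array([180., 362.]), array([320., 310.])]
-0.012 [array([641., 191.]), array([ 85., 397.]), array([189., 359.]), array([329., 307.])]
-0.009 [array([648., 189.]), array([ 93., 394.]), array([197., 355.]), array([337., 304.])]
```

Emit:
{"name": "play_rows", "arguments": {
  "moves": [
    [0, -12, 0, 0.2, 0, 0, 0.4],
    [0, -20, 0, 0.2, 0, 0, 0.4],
    [0, -22, 0, 0, 0, 0, 0.4],
    [0, -22, 0, 0, 0, 0, 0.4],
    [0, -18, 0, 0, 0, 0, 0.4],
    [0, -10, 0, 0, 0, 0, 0.4],
    [0, 0, 0, 0, 0, 0, 0.4],
    [0, 0, 0, 0, 0, 0, 0.4]
  ]
}}

```text
clock: 14.47
ee_pos: [0.4272, 0.0497, 0.0947]
eef_rot: [0.736, 0.677, -0.006, -0.006]
contact_force: [-0.1, 0.0, 0.2]
opening: 0.704
```

```bash
python3 d.py .4366 .0498 .022 1.4875
```

```text
t 14.4667 pos [427.23  49.65  94.7 ] op 0.7036293013100037 F [-0.08  0.03  0.19]
shift mm (cur axes) [ 0.99 10.54 72.53] turn deg [-0.95  0.05  0.  ]
```

Emit:
{"name": "play_rows", "arguments": {
  "moves": [
    [0.5, 5, 5, -0.5, 0, 0, 0.4],
    [0.5, 4, 12, -0.4, 0, 0, 0.4],
    [0, 0, 15, 0, 0, 0, 0.4],
    [0, 0, 14, 0, 0, 0, 0.4],
    [0, 0, 8, 0, 0, 0, 0.4],
    [0, 0, 0, 0, 0, 0, 0.4]
  ]
}}

```text
clock: 14.97
ee_pos: [0.4451, 0.0501, 0.0376]
eef_rot: [0.736, 0.677, 0.003, 0.003]
contact_force: [0.5, -0.7, -0.3]
opening: 0.702
```

```bash
python3 d.py .4366 .0498 .022 1.4875
```

```text
t 14.9667 pos [445.1   50.07  37.59] op 0.7021822780986401 F [ 0.52 -0.71 -0.27]
shift mm (cur axes) [-0.99 -8.58 15.52] turn deg [ 0.51 -0.02 -0.02]
```

Emit:
{"name": "play_rows", "arguments": {
  "moves": [
    [-0.5, -5, 5, 0.3, 0, 0, 0.4],
    [-0.3, -4, 5, 0.2, 0, 0, 0.4],
    [0, 0, 4, 0, 0, 0, 0.4],
    [0, 0, 0, 0, 0, 0, 0.4]
  ]
}}

```text
clock: 15.3
ee_pos: [0.4371, 0.05, 0.0224]
eef_rot: [0.736, 0.677, 0.0, -0.0]
contact_force: [0.4, -0.1, -0.7]
opening: 0.702
```

```bash
python3 d.py .4366 .0498 .022 1.4875;python3 - <<'E'
from h import *
im=imaging.grab_frame("scene");cv2.imwrite(f"pics/scene11.png",im[:,:,::-1])
crop("pics/scene11.png","pics/s11z.png",220,190,400,310,4)
E
```

```text
t 15.3 pos [437.06  50.01  22.43] op 0.7019364782043368 F [ 0.44 -0.14 -0.69]
shift mm (cur axes) [-0.25 -0.45  0.43] turn deg [ 0.01 -0.03 -0.04]
```

View pics/s11z.png

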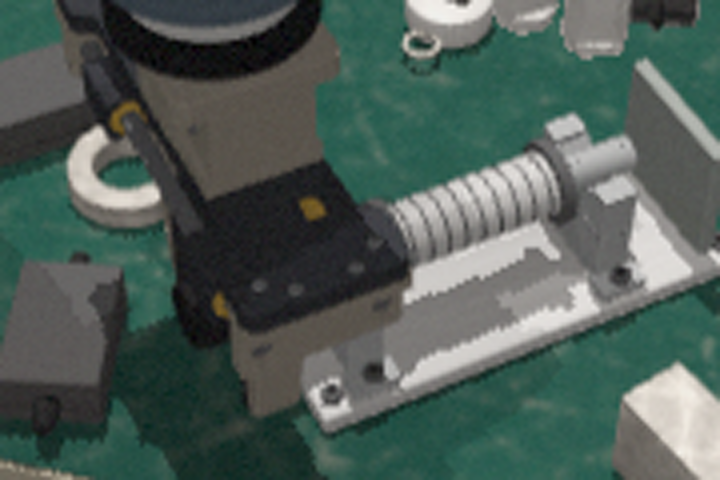

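Emit:
{"name": "play_rows", "arguments": {
  "moves": [
    [0, 0, 0, 0, 0, 0, -1],
    [0, 0, 0, 0, 0, 0, -1],
    [0, 0, 0, 0, 0, 0, -1],
    [0, 0, 0, 0, 0, 0, -1],
    [0, 0, 0, 0, 0, 0, -1],
    [0, 0, 0, 0, 0, 0, -1],
    [0, 0, 0, 0, 0, 0, -1],
    [0, 0, 0, 0, 0, 0, -1],
    [0, 0, 0, 0, 0, 0, -1],
    [0, 0, 0, 0, 0, 0, -1]
  ],
  "force": 20
}}

```text
clock: 16.18
ee_pos: [0.4386, 0.0505, 0.0244]
eef_rot: [0.736, 0.677, 0.002, 0.001]
contact_force: [0.6, 0.6, -1.0]
opening: 0.298
```

```bash
python3 d.py .4466 .0490 .022 1.4875
```

```text
t 16.1833 pos [438.55  50.53  24.35] op 0.29773263645169584 F [ 0.56  0.58 -1.  ]
shift mm (cur axes) [-0.85  8.14  2.38] turn deg [ 0.22 -0.09 -0.04]
```

Emit:
{"name": "play_rows", "arguments": {
  "moves": [
    [0, 2, 0, 0, 0, 0, -1],
    [0, 2, 0, 0, 0, 0, -1]
  ]
}}

```text
clock: 16.35
ee_pos: [0.4411, 0.0504, 0.0241]
eef_rot: [0.736, 0.677, 0.001, -0.0]
contact_force: [-3.8, 3.1, 2.1]
opening: 0.301
```

Emit:
{"name": "play_rows", "arguments": {
  "moves": [
    [0, 2, 0, 0, 0, 0, -1],
    [0, 2, 0, 0, 0, 0, -1]
  ]
}}

```text
clock: 16.52
ee_pos: [0.4438, 0.0502, 0.024]
eef_rot: [0.736, 0.677, -0.0, -0.001]
contact_force: [-4.5, 2.8, 6.9]
opening: 0.298
```

Emit:
{"name": "play_rows", "arguments": {
  "moves": [
    [-0.3, 2, -0.3, 0, 0, 0, -1],
    [-0.3, 2, 0, 0, 0, 0, -1]
  ]
}}

```text
clock: 16.68
ee_pos: [0.4465, 0.0497, 0.0242]
eef_rot: [0.737, 0.676, -0.001, -0.003]
contact_force: [-10.1, 8.8, 7.0]
opening: 0.299
```

Emit:
{"name": "play_rows", "arguments": {
  "moves": [
    [0, 2, 0, 0, 0, 0, -1],
    [0, 2, 0, 0, 0, 0, -1]
  ]
}}

```text
clock: 16.85
ee_pos: [0.4462, 0.0499, 0.0239]
eef_rot: [0.737, 0.676, -0.004, -0.006]
contact_force: [-9.4, 4.9, 14.3]
opening: 0.297
```

Emit:
{"name": "play_rows", "arguments": {
  "moves": [
    [0, 1.5, 0, -0.3, 0, 0, -1],
    [0, 1.5, -0.3, -0.3, 0, 0, -1]
  ]
}}

```text
clock: 17.02
ee_pos: [0.4463, 0.0499, 0.0241]
eef_rot: [0.737, 0.676, -0.003, -0.004]
contact_force: [-5.1, 3.6, 2.4]
opening: 0.301
```

```bash
python3 d.py .4366 .0498 .022 1.4875;python3 - <<'E'
from h import *
im=imaging.grab_frame("scene");cv2.imwrite(f"pics/scene12.png",im[:,:,::-1])
crop("pics/scene12.png","pics/s12z.png",290,190,400,290,7)
E
```

```text
t 17.0167 pos [446.29  49.91  24.1 ] op 0.3007414616875263 F [-5.07  3.63  2.4 ]
shift mm (cur axes) [-0.95 -9.63  2.2 ] turn deg [-0.61 -0.09 -0.17]
```

View pics/s12z.png

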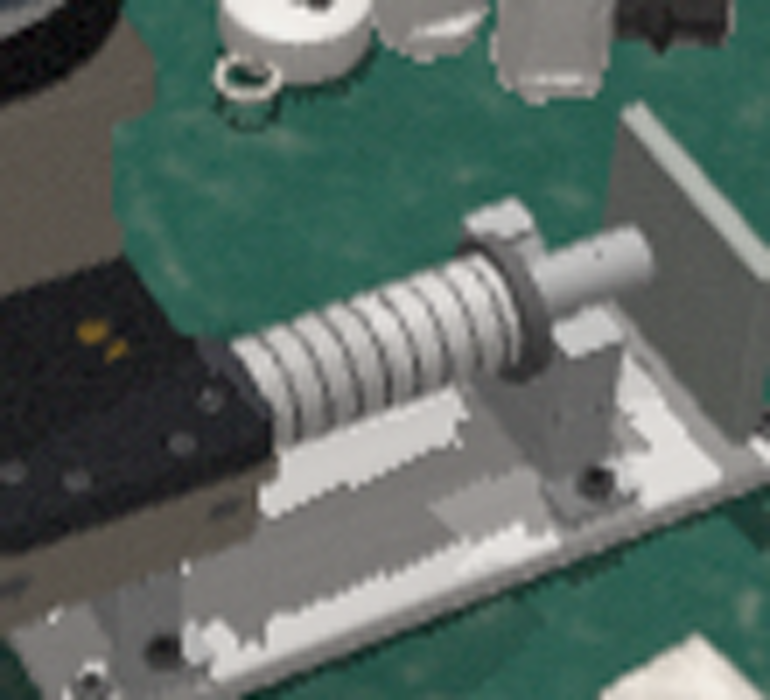

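Emit:
{"name": "play_rows", "arguments": {
  "moves": [
    [0, 2.5, 0, -0.4, 0, 0, -1],
    [0, 2.5, 0, -0.2, 0, 0, -1],
    [0, 2.5, 0, -0.2, 0, 0, -1]
  ]
}}

```text
clock: 17.32
ee_pos: [0.4464, 0.0499, 0.0238]
eef_rot: [0.737, 0.676, -0.003, -0.004]
contact_force: [-11.2, 5.3, 16.1]
opening: 0.299
```

```bash
python3 d.py .4366 .0498 .022 1.4875
```

```text
t 17.3167 pos [446.35  49.87  23.82] op 0.29910601692952365 F [-11.2    5.3   16.11]
shift mm (cur axes) [-0.92 -9.69  1.93] turn deg [-0.61 -0.05 -0.22]
```

Emit:
{"name": "play_rows", "arguments": {
  "moves": [
    [-0.3, -2, -0.3, 0, 0, 0, -1],
    [-0.3, -2.5, 0, 0, 0, 0, -1],
    [0, -2.5, 0, 0, 0, 0, -1],
    [0, -2.5, 0, 0, 0, 0, -1]
  ]
}}

```text
clock: 17.65
ee_pos: [0.44, 0.0502, 0.0249]
eef_rot: [0.737, 0.676, -0.001, -0.002]
contact_force: [0.7, 1.2, -1.8]
opening: 0.299
```

```bash
python3 d.py .4286 .0505 .024 1.4875
```

```text
t 17.65 pos [439.99  50.18  24.92] op 0.2987599810508096 F [ 0.68  1.17 -1.84]
shift mm (cur axes) [ -0.66 -11.37   0.97] turn deg [-0.28 -0.08 -0.16]
```

Emit:
{"name": "play_rows", "arguments": {
  "moves": [
    [0, -2.5, 0, -0.2, 0, -0.1, -1],
    [0, -2.5, 0, 0, 0, 0, -1],
    [0, -2.5, 0, 0, 0, 0, -1],
    [0, -2, 0, 0, 0, 0, -1]
  ]
}}

```text
clock: 17.98
ee_pos: [0.4302, 0.0509, 0.0247]
eef_rot: [0.736, 0.677, 0.001, -0.0]
contact_force: [1.4, 1.4, -1.2]
opening: 0.305
```

```bash
python3 d.py .4286 .0505 .024 1.4875
```

```text
t 17.9833 pos [430.2   50.87  24.75] op 0.30466525219288393 F [ 1.42  1.36 -1.25]
shift mm (cur axes) [-0.5  -1.57  0.75] turn deg [ 0.01 -0.08 -0.05]
```

Emit:
{"name": "play_rows", "arguments": {
  "moves": [
    [0, -2, 0, 0, 0, 0, -1],
    [0, -2, 0, 0, 0, 0, -1]
  ]
}}

```text
clock: 18.15
ee_pos: [0.4287, 0.0513, 0.0252]
eef_rot: [0.736, 0.677, 0.003, 0.001]
contact_force: [10.8, -2.4, -8.0]
opening: 0.296
```

Emit:
{"name": "play_rows", "arguments": {
  "moves": [
    [0, -2, 0, 0, 0, 0, -1],
    [0, -2, 0, 0, 0, 0, -1]
  ]
}}

```text
clock: 18.32
ee_pos: [0.4291, 0.0516, 0.026]
eef_rot: [0.736, 0.677, 0.006, 0.004]
contact_force: [7.4, -2.3, -7.6]
opening: 0.294
```

```bash
python3 d.py .4286 .0505 .024 1.4875
```

```text
t 18.3167 pos [429.08  51.6   25.97] op 0.29416067758583286 F [ 7.37 -2.3  -7.57]
shift mm (cur axes) [-1.14 -0.41  1.96] turn deg [ 0.83 -0.16 -0.01]
```

Emit:
{"name": "play_rows", "arguments": {
  "moves": [
    [-0.5, -2, 1, 0.5, 0, 0, -1],
    [-0.3, -2.5, 0.5, 0.4, 0, 0, -1],
    [0, -2.5, 0, 0.3, 0, 0, -1]
  ]
}}

```text
clock: 18.57
ee_pos: [0.4288, 0.0516, 0.0259]
eef_rot: [0.736, 0.677, 0.004, 0.001]
contact_force: [8.1, -1.9, -6.1]
opening: 0.297
```

```bash
python3 d.py .4375 .0505 .024 1.4875;python3 - <<'E'
from h import *
im=imaging.grab_frame("scene");cv2.imwrite(f"pics/scene13.png",im[:,:,::-1])
crop("pics/scene13.png","pics/s13z.png",290,190,400,290,7)
E
```

```text
t 18.5667 pos [428.81  51.63  25.89] op 0.29723417804759633 F [ 8.11 -1.86 -6.12]
shift mm (cur axes) [-0.41  8.74  1.94] turn deg [ 0.36 -0.26  0.01]
```

View pics/s13z.png

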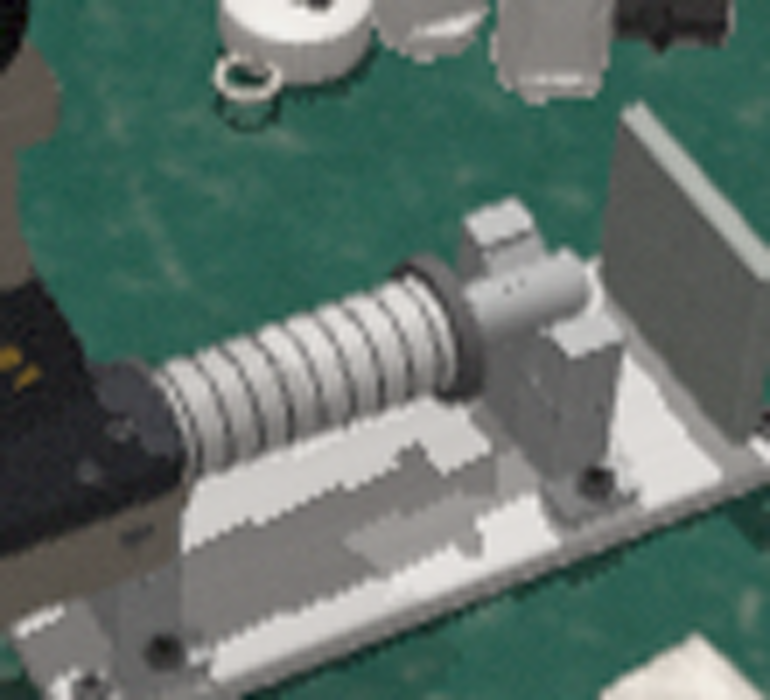

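Emit:
{"name": "play_rows", "arguments": {
  "moves": [
    [-0.3, 2, 0.5, 0.2, 0, 0, -1],
    [0, 2.5, 0.5, 0, 0, 0, -1],
    [0, 2.5, 0, 0, 0, 0, -1],
    [0, 1.5, 0, 0, 0, 0, -1],
    [0, 0, 0, 0, 0, 0, -1]
  ]
}}

```text
clock: 19.03
ee_pos: [0.4346, 0.0508, 0.0244]
eef_rot: [0.736, 0.677, 0.0, -0.003]
contact_force: [0.3, 2.0, 0.4]
opening: 0.298
```

```bash
python3 d.py .4375 .0498 .0245 1.4875
```

```text
t 19.0333 pos [434.57  50.83  24.37] op 0.2981495963637736 F [0.26 2.   0.35]
shift mm (cur axes) [-0.78  3.   -0.14] turn deg [-0.2  -0.25 -0.04]
```

Emit:
{"name": "play_rows", "arguments": {
  "moves": [
    [-0.2, 2, 0, -0.2, 0, 0, -1],
    [0, 1.5, 0, 0, 0, 0, -1],
    [0, 0, 0, 0, 0, 0, -1],
    [0, 0, 0, 0, 0, 0, -1]
  ]
}}

```text
clock: 19.37
ee_pos: [0.4373, 0.0507, 0.0242]
eef_rot: [0.736, 0.677, 0.001, -0.002]
contact_force: [-1.1, 2.2, 0.9]
opening: 0.298
```

```bash
python3 d.py .4375 .0498 .0245 1.4875
```

```text
t 19.3667 pos [437.28  50.74  24.25] op 0.2981113499084355 F [-1.06  2.25  0.88]
shift mm (cur axes) [-0.92  0.3  -0.26] turn deg [-0.07 -0.27 -0.05]
```

Centred (437.3 vs. mid 437.5). Release.

Emit:
{"name": "play_rows", "arguments": {
  "moves": [
    [0, 0, 0, 0, 0, 0, 0],
    [0, 0, 0, 0, 0, 0, 0.4],
    [0, 0, 0, 0, 0, 0, 0.4],
    [0, 0, 0, 0, 0, 0, 0.4],
    [0, 0, 0, 0, 0, 0, 0.4],
    [0, 0, 0, 0, 0, 0, 0.4],
    [0, 0, 0, 0, 0, 0, 0.4],
    [0, 0, 0, 0, 0, 0, 0.4]
  ]
}}

```text
clock: 20.03
ee_pos: [0.4384, 0.0499, 0.0245]
eef_rot: [0.736, 0.677, 0.002, -0.001]
contact_force: [0.1, 0.5, -0.1]
opening: 0.702
```

Emit:
{"name": "play_rows", "arguments": {
  "moves": [
    [0, 0, -10, 0, 0, 0, 0.4],
    [0, 0, -18, 0, 0, 0, 0.4],
    [0, 0, -20, 0, 0, 0, 0.4],
    [0, 0, -20, 0, 0, 0, 0.4],
    [0, 0, -20, 0, 0, 0, 0.4],
    [0, 0, -20, 0, 0, 0, 0.4],
    [0, 0, -10, 0, 0, 0, 0.4],
    [0, 0, 0, 0, 0, 0, 0.4],
    [0, 0, 0, 0, 0, 0, 0.4]
  ]
}}

```text
clock: 20.78
ee_pos: [0.437, 0.0492, 0.1525]
eef_rot: [0.736, 0.677, 0.002, -0.001]
contact_force: [0.7, 0.5, 0.3]
opening: 0.698
```

Run:
```python
from ff import *
im=imaging.grab_frame("scene");cv2.imwrite(f"pics/scene14.png",im[:,:,::-1])
crop("pics/scene14.png","pics/s14z.png",250,190,400,310,5)
crop("pics/scene14.png","pics/s14b.png",290,190,400,290,7)
for xs in(-.018,-.015,-.012):
  print(xs,[np.round((proj("scene",[*W(xs+m),.055])[0]-[250,190]+.5)*5) for m in(.078,-.128,-.092,-.042)])
```

```text
-0.018 [array([626., 197.]), array([ 67., 404.]), array([172., 365.]), array([312., 313.])]
-0.015 [array([634., 194.]), array([ 76., 401.]), array([180., 362.]), array([320., 310.])]
-0.012 [array([641., 191.]), array([ 85., 397.]), array([189., 359.]), array([329., 307.])]
```

View pics/s14z.png

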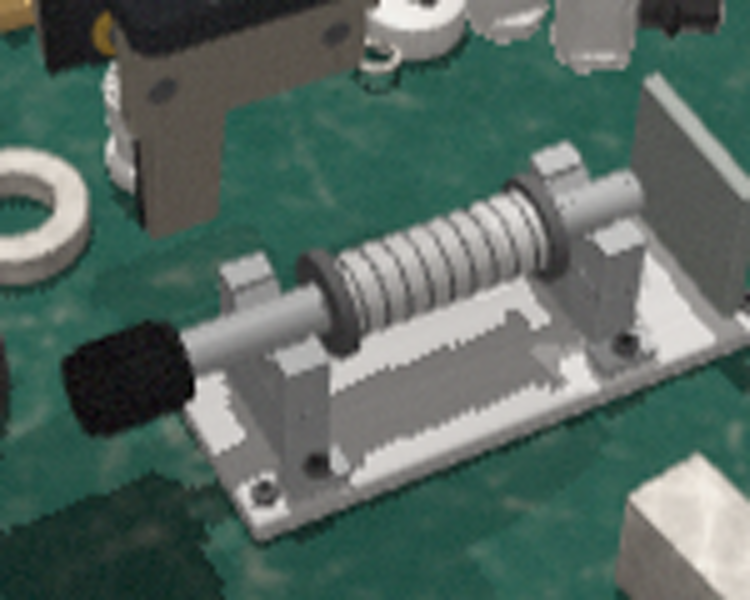

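View pics/s14b.png

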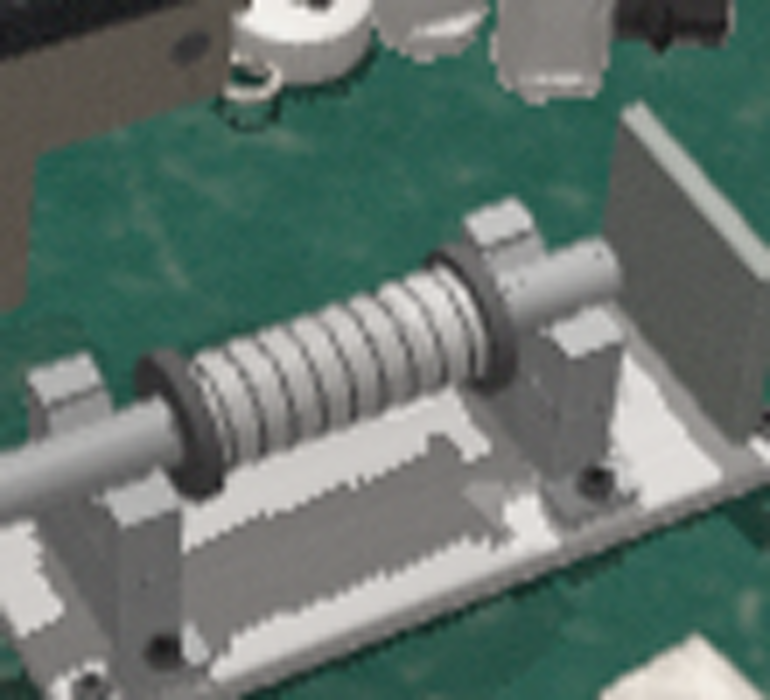

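Run:
```python
from cell import order
print(order.hand_in())
```

```text
the job is handed in; nothing more can be done
None
```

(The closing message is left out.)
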